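# Top up the spring-fed battery magazine

### The job

Load both black battery packs into the blue spring-fed magazine, one on top of the other: press each pack down flat against the spring-loaded follower, slide it under the two steel lips until it is fully back against the back stop, and let go so that the lips hold the stack down. Leave the other things on the bench where they are.

Things in the scene. Friction and masses are not known exactly. Their poses are not given: they have to be found in the camera images.
- feeder: blue spring-fed magazine fixed to the bench, base 150 x 90 x 10 mm (x -80 to +70). Origin: well centre at bench height, where a loaded pack's centre lies in x, y; x points from the open front to the back, z up. Two cheeks, inner faces y = +-25 mm, 95 mm high, stand from x = +21 to +54 mm and flare in front of that to y = +-32 at x = +9. Nearer than x = +9 mm no walls
- feeder_lips (a point): point midway between the front ends of the two flat steel feed lips, at their underside: feeder x +21, y 0, z 90 mm. The lips run from here back to x +54, reach inwards from the cheeks to y = +-14.5 mm and are 5 mm thick; in front of this point their undersides slope up to z 97 at x +9 mm (top edge z 101). A pack's top must pass below z 90 to slide under
- feeder_load (a point): where the underside centre of a pack is laid before pressing: feeder x -44, y 0, z 89 mm, clear in front of the lips. From here it is pressed flat, straight down, until its top is a few mm under the lips, then slid along feeder +x to the back stop; let go, it rises against the lips. Grip sides in the pack's front half (about 12 mm before its middle) so that fingers stay clear of the lips
- feeder_backstop (a point): point on the inner face of the blue back stop (feeder x +46, y 0, z 82 mm) that a fully loaded pack's far end meets
- follower (a joint): travel (m) of the spring-loaded orange follower plate: 0 at the top (start; surface 89 mm above the bench), growing as pushed down, end stop 0.045. It stays level and pushes up with about 4.5 N at 0, plus 1.5 N per 10 mm. Plate: feeder x -62 to +43 mm, 44 mm wide. Reads about 0.007 with one pack loaded, 0.015 with two; a second pack is pressed down on top of the first
- pack_a: black flat battery pack with white label and orange end, 45 mm wide (its x), 90 mm long (its y), solid body 8 mm thick (visible details stand up to 2 mm proud, without effect). Origin: centre of the underside; z up. Rigid; grip it across the 45 mm. Both packs are alike, weigh 30 to 65 g, and lie flat on the bench at the start with their length roughly along world x
- pack_b: black flat battery pack with white label and orange end, 45 mm wide (its x), 90 mm long (its y), solid body 8 mm thick (visible details stand up to 2 mm proud, without effect). Origin: centre of the underside; z up. Rigid; grip it across the 45 mm. Both packs are alike, weigh 30 to 65 g, and lie flat on the bench at the start with their length roughly along world x
- phone_open: phone with its back off and green board showing, 68 x 138 x 10 mm, lies behind the work; bystander
- spool: blue solder spool, 62 mm across, 46 mm high, standing left of the feeder; bystander
- driver: screwdriver with yellow handle, 187 mm long, lies far left; bystander
- light_controller: black controller box with a grey knob, 45 x 85 x 32 mm, right of the work; bystander

How it is judged:
By the outcome, as a careful person would: the job done as asked, in the order asked, and still so for the second after the job is handed in, with the robot touching nothing.
It also fails if it takes over 48 s, if anything falls off the work surface, if the arm or the gripper's body presses on something with over 40 N, if the wrist force passes 120 N, or if a joint passes its speed limit or range.

### The arm

A 6-joint arm with a two-finger parallel gripper is mounted at the origin on a cart in front of the work surface, level with it; the furniture and walls round the work are solid. World frame = base frame: x ahead of the robot, y to its left, z up, the work surface at z = 0. Lengths are in m, angles in rad, forces in N, time in s.
With the tool pointing down it reaches from about 0.325 to 0.75 m from the base axis. Payload 7.6 kg.
Tool frame: the origin (TCP) lies on the centre line of the jaws, within the pads' length; the fingertips stand 19 mm ahead of it and the grasp point (between the pads) is the TCP (ctrl.tcp_to_tips is the distance from the TCP to the fingertips, in m); z points along the fingers, y is the line along which they close (so a half turn about z gives the same grasp; the last joint's range is limited). The gripper opens to 85 mm and grips with 20 to 120 N. Pads are 22 mm wide; open, the fingers measure 114 mm over their backs; the gripper's body (76 mm by 85 mm) begins 54 mm behind the grasp point. The pads swing forward as they close: fully open they stand 13 mm farther back than shut.
Start: joints at [1.093, 0.052, 1.401, -0, 1.689, -0.07], TCP at [0.208, 0.482, 0.25] pointing down, gripper open.
Joint ranges: [-2.9, 2.9], [-0.91, 2.17], [0.12, 2.37], [-1.06, 4.2], [0.26, 2.73], [-2.93, 2.93]. Speed limits (rad/s): [2.57, 2.57, 3.01, 3.14, 3.14, 3.14].

### API

Orientations are given as a unit quaternion [x, y, z, w].
In Python, from workcell import get_state, vision, ctrl gives the robot as it stands.
- The arm moves only by the shell command python3 -m jog 'ROWS' [FORCE]. ROWS is JSON, a list of rows, each a list of 7 numbers: the finger opening in m, from 0 to 0.0854, then the shift along the tool's x, y, z in m, then the turn, a rotation vector about the tool's x, y, z in rad. In form: [[fingers, tx, ty, tz, ax, ay, az], ...]. A call has 1 to 20 rows; each row shifts and turns the commanded pose from where the row before left it, along the tool's axes as they then stand; what a row does not reach is not made up. A row lasts 1/10 s, in which the tool goes at most 50 mm and 8.59 degrees, less where a joint would pass 70% of its speed; a pose out of reach is approached as far as the arm can. A call is refused whole if a number of a shift passes 0.05 or a number of a turn 0.15, either way. A call with a gripper value outside its range is refused whole. The fingers move at their own pace and stop on an object; FORCE is the grip in N (left out, the last holds). Time passes only in rows, so rows that do not move let the fingers close. It gives the time, the measured TCP pose, the force, the opening and the grip force at its end, in the units of the state.
- get_state(): the state, without advancing time (a new reading comes with each control period).
- vision.get_image(name): name is "side" or "top"; returns a dict with "color" (420x560x3 uint8, blue, green, red), "range_z" (420x560 float32, m along the optical axis (not along the pixel's ray), 0 where there is no reading), "mtx" (3x3 intrinsics, pixels), "rvec" (rotation vector, rad) and "tvec" (3), from world to camera coordinates, as OpenCV has them. Camera axes: x right, y down, z forward; pixel columns grow to the right and rows downward; lengths in m; the calibration is good to about 2 mm. A picture is of the moment at which its call begins.
- ctrl.job_done(): hands the job in; it is judged then, once.
The state is a dict: "time_s": time; "qpos": joint angles; "qd": joint speeds; "joint_efforts": joint torques, N m; "eef_pos": TCP position; "tool_rot": TCP orientation; "contact_force": force on the tool from outside, world axes, zero at the start; "moment": the same for the moment, N m; "gripper_width": finger opening in m; "grasp_force": force on a finger pad.
Only numpy, scipy, OpenCV 4.12 (cv2) and the standard library are available. Lean on these libraries where they do the work, as an engineer would, in place of code of your own. Each camera call takes 0.05 s, during which the arm holds its last target. There are 200 camera calls.

## Working session

There is one attempt and no reset: what is moved stays moved. The work goes in short steps, Python scripts to look and compute and a shell command to move; the robot and the scene stay as the last step left them, time stands still between calls to the robot, and variables do not carry over. Pictures are saved under pics/ and viewed, at most 12 in all, crops included, and the job is handed in when it is done.

```bash
mkdir -p pics; cat > h.py <<'E'
import numpy as np, cv2
from workcell import get_state, vision, ctrl
def snap(n,f):
    d=vision.get_image(n); cv2.imwrite(f'pics/{f}.png',d['color']); np.savez(f'pics/{f}.npz',**d); return d
def world(d,u,v):
    R=cv2.Rodrigues(np.array(d['rvec'],float))[0]; z=float(np.median([q for q in d['range_z'][v-1:v+2,u-1:u+2].ravel() if q>0] or [0]))
    p=np.linalg.inv(d['mtx'])@[u,v,1]*z
    return R.T@(p-np.ravel(d['tvec']))
def worldz(d,u,v,z):
    R=cv2.Rodrigues(np.array(d['rvec'],float))[0]; t=np.ravel(d['tvec'])
    c=-R.T@t; r=R.T@np.linalg.inv(d['mtx'])@[u,v,1]
    return c+r*(z-c[2])/r[2]
E
python3 - <<'E'
from h import *
snap('top','t0');snap('side','s0');s=get_state();print(s['time_s'],s['eef_pos'],s['tool_rot'],s['contact_force'],ctrl.tcp_to_tips)
E
```

```text
0.1 [0.20809998 0.48172826 0.24954785] [ 2.02511614e-01  9.79279600e-01 -6.91139588e-04 -1.82555344e-04] [-0.29250312 -0.57269781  0.75907903] 0.019
```

View pics/t0.png

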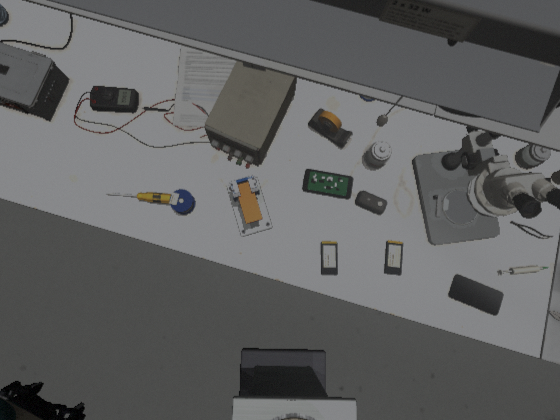

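View pics/s0.png

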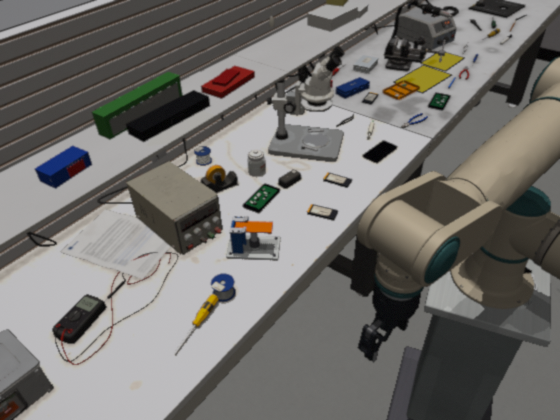

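The top view shows the feeder at about (250,205), with the packs at (329,257) and (394,257). In the side view the feeder is at (255,240). I'll enlarge both.

```bash
python3 - <<'E'
import cv2
a=cv2.imread('pics/t0.png')[165:285,215:415]; cv2.imwrite('pics/t0c.png',cv2.resize(a,None,fx=4,fy=4,interpolation=cv2.INTER_CUBIC))
a=cv2.imread('pics/s0.png')[160:270,215:365]; cv2.imwrite('pics/s0c.png',cv2.resize(a,None,fx=5,fy=5,interpolation=cv2.INTER_CUBIC))
E
```

```text
(no output)
```

View pics/t0c.png

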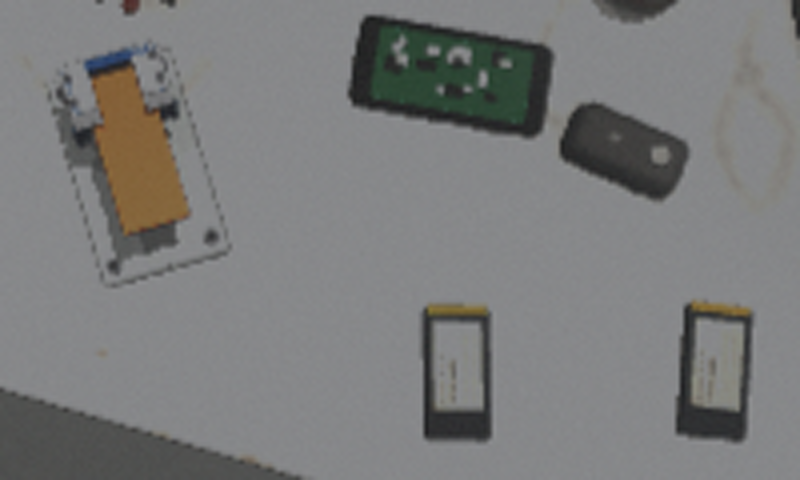

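View pics/s0c.png

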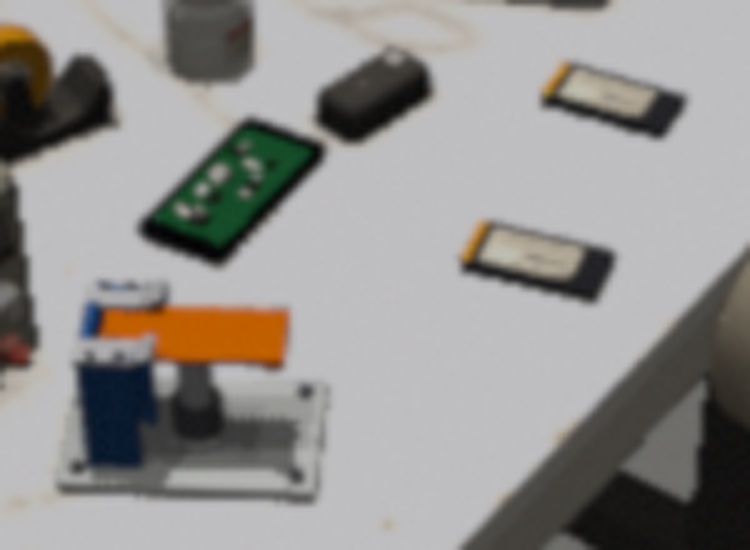

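Top crop: pack corners are near (424,305),(489,305),(491,440),(425,440) and (686,301),(753,307),(745,441),(677,434). The feeder base front corners are (107,286) and (231,250), and the follower front corners are (124,236) and (189,214).

```bash
python3 - <<'E'
from h import *
d=dict(np.load('pics/t0.npz'))
def w(p,z): return worldz(d,215+(p[0]+.5)/4-.5,165+(p[1]+.5)/4-.5,z)
S=dict(p1=([(424,305),(489,305),(491,440),(425,440)],.008),p2=([(686,301),(753,307),(745,441),(677,434)],.008),
base=([(50,62),(165,40),(231,250),(107,286)],.010),plate=([(124,236),(189,214)],.089))
for k,(c,z) in S.items():
    P=np.array([w(p,z) for p in c]); print(k,P[:,:2].round(4).tolist(),'c',P.mean(0).round(4))
    if len(c)==4:
        a=(P[0]+P[1]-P[2]-P[3])/2; b=(P[0]+P[3]-P[1]-P[2])/2; print(' len',np.hypot(*a[:2]),'wid',np.hypot(*b[:2]),'yaw',np.arctan2(a[1],a[0]),np.arctan2(-b[0],b[1]))
    else: e=P[0]-P[1]; print(np.hypot(*e[:2]),np.arctan2(-e[0],e[1]))
# colour/depth fits
R=cv2.Rodrigues(d['rvec'])[0]; vv,uu=np.mgrid[0:420,0:560]; z=d['range_z']
p=np.stack([uu,vv,np.ones_like(uu)],-1)@np.linalg.inv(d['mtx']).T*z[...,None]; W=(p-d['tvec'].ravel())@R
hsv=cv2.cvtColor(d['color'],cv2.COLOR_BGR2HSV)
m=(hsv[...,0]<20)&(hsv[...,1]>120)&(uu>225)&(uu<275)&(vv>170)&(vv<235)
Q=W[m]; print('plate n',m.sum(),'z',np.median(Q[:,2]),np.array(cv2.minAreaRect(Q[:,:2].astype(np.float32)),dtype=object), Q[:,:2].mean(0))
for u0,u1 in((318,341),(382,406)):
    m=(uu>u0)&(uu<u1)&(vv>236)&(vv<280)&((d['color'].max(-1)<90)|(hsv[...,1]>90)); m=m.astype(np.uint8)
    pts=cv2.findNonZero(m).reshape(-1,2); 
    Q=np.array([worldz(d,*q,.008)[:2] for q in pts],np.float32); print(len(Q),'z',np.median(W[m>0][:,2]),cv2.minAreaRect(Q))
E
```

```text
p1 [[0.5586, -0.0653], [0.5598, -0.1099], [0.4684, -0.1108], [0.4674, -0.0662]] c [ 0.5136 -0.088   0.008 ]
 len 0.09130787067474859 wid 0.044624223172102274 yaw 0.009726682061544574 0.02491668531193757
p2 [[0.5661, -0.2457], [0.5631, -0.2919], [0.4719, -0.2832], [0.4755, -0.2371]] c [ 0.5191 -0.2645  0.008 ]
 len 0.09131170611468747 wid 0.04630729381212525 yaw -0.09473969743743135 -0.07042368022463796
base [[0.7219, 0.1971], [0.7402, 0.1175], [0.5928, 0.0676], [0.5658, 0.1514]] c [0.6552 0.1334 0.01  ]
 len 0.15910779657560217 wid 0.08481983863359015 yaw 0.3050241900146524 0.2702060729490072
plate [[0.5884, 0.137], [0.6037, 0.0961]] c [0.596  0.1165 0.089 ]
0.043612369672561484 0.35818982369049396
plate n 582 z 0.08900610952145117 [(0.5690014958381653, 0.10738854110240936)
 (0.27262768149375916, 0.042499981820583344) 18.220767974853516] [0.63958584 0.13131962]
258 z 0.007987898374253073 ((0.5138933658599854, -0.08825723826885223), (0.08959601074457169, 0.04368508234620094), 0.12292195856571198)
306 z 0.007877634393837738 ((0.5185686945915222, -0.2636638879776001), (0.047498006373643875, 0.09153205156326294), 84.63616180419922)
```

```bash
python3 - <<'E'
from h import *
for n,box in(('t0',(225,275,170,235)),('s0',(225,280,215,240))):
    d=dict(np.load(f'pics/{n}.npz')); hsv=cv2.cvtColor(d['color'],cv2.COLOR_BGR2HSV)
    m=np.zeros((420,560),np.uint8); a,b,c,e=box
    m[c:e,a:b]=((hsv[...,0]<22)&(hsv[...,1]>110)&(d['color'][...,2]>90))[c:e,a:b]
    k,l,st,_=cv2.connectedComponentsWithStats(m); i=1+st[1:,4].argmax(); m=(l==i).astype(np.uint8)
    Q=np.array([worldz(d,*q,.089)[:2] for q in cv2.findNonZero(m).reshape(-1,2)])
    f0=0.31
    for it in range(4):
        x=np.array([np.cos(f0),np.sin(f0)]); y=np.array([-x[1],x[0]]); X=Q@x; Y=Q@y; X0=np.percentile(X,.5)
        B=[];L=[];H=[]
        for s in np.arange(X0+.006,X0+.066,.004):
            q=Y[(X>=s)&(X<s+.004)]; B.append(s+.002);L.append(q.min());H.append(q.max())
        dl=np.polyfit(B,L,1);dh=np.polyfit(B,H,1); f0+=(dl[0]+dh[0])/2
    yc=(np.mean(L)+np.mean(H))/2
    print(n,m.sum(),'yaw',f0,dl[0],dh[0],'width',np.mean(H)-np.mean(L),'front',x*X0+y*yc,'xlen',np.ptp(X),'origin',x*(X0-.001+.062)+y*yc)
E
```

```text
t0 590 yaw 0.3111100861924734 -0.004527810655867777 -0.00436797487444113 width 0.040435001036634784 front [0.59653076 0.11665555] xlen 0.10417003710778283 origin [0.65451879 0.13558672]
s0 349 yaw 0.30713533257743514 -0.04203453133923502 0.03852585658315869 width 0.04149346805482172 front [0.59410094 0.1167101 ] xlen 0.10523256729645525 origin [0.65221391 0.13525416]
```

```bash
cat > go.py <<'E'
import sys; from h import *
from scipy.spatial.transform import Rotation as Ro
# go.py x y z yaw : remaining shift in present tool axes, turn, and shift in axes after the turn
x,y,z,a=map(float,sys.argv[1:5]); s=get_state(); R=Ro.from_quat(s['tool_rot'])
T=Ro.from_matrix(np.array([[-np.cos(a),-np.sin(a),0],[-np.sin(a),np.cos(a),0],[0,0,-1]]).T if 0 else np.array([[-np.cos(a),-np.sin(a),0],[-np.sin(a),np.cos(a),0],[0,0,-1]]))
d=np.array([x,y,z])-s['eef_pos']
print('t',round(s['time_s'],2),'pos',s['eef_pos'].round(4),'F',s['contact_force'].round(1),'w',round(s['gripper_width'],4),'g',round(float(np.max(s['grasp_force'])),1))
print('turn',(R.inv()*T).as_rotvec().round(4),'shift now',R.inv().apply(d).round(4),'after turn',T.inv().apply(d).round(4))
E
python3 go.py 0.5018 -0.088 0.1 0.008
python3 -m jog '[[0.06,0,0,0,0,0,-0.139],[0.06,0,0,0,0,0,-0.139],[0.06,0,0,0,0,0,-0.138],[0.06,-0.018,-0.0358,0,0,0,0],[0.06,-0.018,-0.0358,0,0,0,0],[0.06,-0.018,-0.0358,0,0,0,0],[0.06,-0.018,-0.0358,0,0,0,0],[0.06,-0.018,-0.0358,0,0,0,0],[0.06,-0.018,-0.0358,0,0,0,0],[0.06,-0.018,-0.0358,0,0,0,0],[0.06,-0.018,-0.0358,0,0,0,0],[0.06,-0.018,-0.0358,0,0,0,0],[0.06,-0.018,-0.0358,0,0,0,0],[0.06,-0.018,-0.0358,0.02,0,0,0],[0.06,-0.018,-0.0358,0.03,0,0,0],[0.06,-0.018,-0.0358,0.03,0,0,0],[0.06,-0.018,-0.0358,0.03,0,0,0],[0.06,-0.018,-0.0358,0.03,0,0,0],[0.06,-0.018,-0.0358,0.01,0,0,0]]' 80
python3 go.py 0.5018 -0.088 0.03 0.008
```

```text
t 0.1 pos [0.2081 0.4817 0.2495] F [-0.3 -0.6  0.8] w 0.0854 g 0.0
turn [-1.400e-03 -4.000e-04 -4.158e-01] shift now [-0.4956 -0.4063  0.1501] after turn [-0.2891 -0.5721  0.1495]
time_s: 2.0
eef_pos: [0.4993, -0.0894, 0.0964]
tool_rot: [-0.004, 1.0, 0.001, -0.003]
contact_force: [-0.3, 0.5, 0.7]
gripper_width: 0.0603
grasp_force: 0.0
t 2.0 pos [ 0.4993 -0.0894  0.0964] F [-0.3  0.5  0.7] w 0.0603 g 0.0
turn [ 0.0017 -0.0058 -0.0001] shift now [-0.0029  0.0013  0.0664] after turn [-0.0025  0.0014  0.0664]
```

```bash
python3 -m jog '[[0.06,-0.002,0.001,0.02,0,0,0],[0.06,0,0,0.02,0,0,0],[0.06,0,0,0.015,0,0,0],[0.06,0,0,0.01,0,0,0],[0.06,0,0,0,0,0,0],[0.06,0,0,0,0,0,0]]'
python3 go.py 0.5018 -0.088 0.021 0.008
python3 - <<'E'
from h import *
s=snap('side','s1'); a=s['color'][160:270,215:405]; b=snap('top','t1')['color'][200:290,290:380]
a=cv2.resize(a,(760,440)); cv2.imwrite('pics/s1c.png',a)
E
```

```text
time_s: 2.6
eef_pos: [0.503, -0.0872, 0.0359]
tool_rot: [-0.004, 1.0, -0.0, 0.0]
contact_force: [1.2, 0.3, -0.1]
gripper_width: 0.0602
grasp_force: 0.0
t 2.6 pos [ 0.503  -0.0872  0.0359] F [ 1.2  0.3 -0.1] w 0.0602 g 0.0
turn [-0.      0.0004  0.0003] shift now [ 0.0012 -0.0007  0.0149] after turn [ 0.0012 -0.0007  0.0149]
```

View pics/s1c.png

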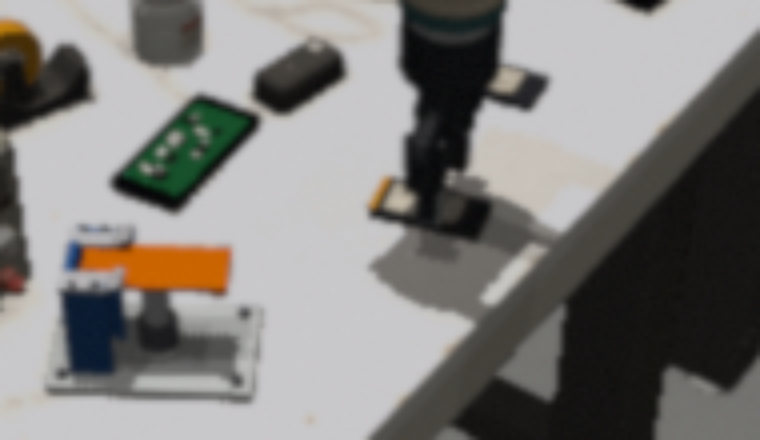

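The jaws straddle the first pack just in front of its middle, at about (430,200) in the crop. Next I'll close to 52 mm and feel for the bench.

```bash
python3 -m jog '[[0.052,0.001,-0.0005,0.005,0,0,0],[0.052,0,0,0.005,0,0,0],[0.052,0,0,0.003,0,0,0],[0.052,0,0,0.001,0,0,0],[0.052,0,0,0,0,0,0],[0.052,0,0,0,0,0,0]]'

```

```text
time_s: 3.3
eef_pos: [0.5019, -0.0878, 0.0215]
tool_rot: [-0.004, 1.0, 0.0, 0.0]
contact_force: [-0.4, 0.1, -0.1]
gripper_width: 0.0519
grasp_force: 0.0
```

```bash
python3 -m jog '[[0.052,0,0,0.0015,0,0,0],[0.052,0,0,0.001,0,0,0],[0.052,0,0,0,0,0,0]]'
python3 -m jog '[[0.052,0,0,0.001,0,0,0],[0.052,0,0,0.001,0,0,0],[0.052,0,0,0,0,0,0]]'
```

```text
time_s: 3.6
eef_pos: [0.5017, -0.0877, 0.0188]
tool_rot: [-0.004, 1.0, 0.0, -0.0]
contact_force: [-0.8, 0.2, 0.2]
gripper_width: 0.0522
grasp_force: 0.0
time_s: 3.9
eef_pos: [0.5017, -0.0877, 0.0167]
tool_rot: [-0.004, 1.0, 0.0, -0.0]
contact_force: [0.3, 0.1, 0.0]
gripper_width: 0.0522
grasp_force: 0.0
```

```bash
python3 -m jog '[[0.052,0,0,0.001,0,0,0],[0.052,0,0,0.001,0,0,0],[0.052,0,0,0,0,0,0]]'

```

```text
time_s: 4.2
eef_pos: [0.5019, -0.0878, 0.0156]
tool_rot: [-0.004, 1.0, 0.0, 0.0]
contact_force: [-3.7, 0.4, 5.7]
gripper_width: 0.0522
grasp_force: 3.2
```

Bench contact comes at TCP z of about 0.0157. I'll raise 2 mm and grip.

```bash
python3 -m jog '[[0.052,0,0,-0.0025,0,0,0],[0.044,0,0,0,0,0,0],[0.035,0,0,0,0,0,0],[0.035,0,0,0,0,0,0],[0.035,0,0,0,0,0,0],[0.035,0,0,0,0,0,0]]' 80
python3 go.py 0.5018 -0.088 0.15 0.31
```

```text
time_s: 4.8
eef_pos: [0.5023, -0.0878, 0.0185]
tool_rot: [-0.004, 1.0, -0.0, 0.001]
contact_force: [-3.7, 1.3, 8.9]
gripper_width: 0.0425
grasp_force: 80.7
t 4.8 pos [ 0.5023 -0.0878  0.0185] F [-3.7  1.3  8.9] w 0.0425 g 80.7
turn [-3.000e-04  1.000e-03 -3.018e-01] shift now [ 0.0003 -0.0002 -0.1315] after turn [ 0.0005 -0.     -0.1315]
```

```bash
python3 -m jog '[[0.035,0,0,-0.01,0,0,0],[0.035,0,0,-0.03,0,0,0],[0.035,0,0,-0.035,0,0,-0.1],[0.035,0,0,-0.035,0,0,-0.1],[0.035,0,0,-0.015,0,0,-0.1],[0.035,-0.0223,0.0238,0,0,0,0],[0.035,-0.0223,0.0238,0,0,0,0],[0.035,-0.0223,0.0238,0,0,0,0],[0.035,-0.0223,0.0238,0,0,0,0],[0.035,-0.0223,0.0238,0,0,0,0],[0.035,-0.0223,0.0238,0,0,0,0],[0.035,-0.02,0.022,0,0,0,0],[0.035,0,0,0,0,0,0],[0.035,0,0,0,0,0,0]]'
python3 go.py 0.6002 0.1184 0.123 0.31
python3 - <<'E'
from h import *
for n,b in(('top',(165,285,215,315)),('side',(170,270,215,305))):
    d=snap(n,n+'2')['color'][b[0]:b[1],b[2]:b[3]]; d=cv2.resize(d,(390,480),interpolation=cv2.INTER_CUBIC); o=d if n=='top' else np.hstack([o,d])
cv2.imwrite('pics/c2.png',o)
E
```

```text
time_s: 6.2
eef_pos: [0.5982, 0.1162, 0.1422]
tool_rot: [-0.154, 0.988, -0.0, -0.0]
contact_force: [0.3, -0.8, -1.1]
gripper_width: 0.0423
grasp_force: 81.5
t 6.2 pos [0.5982 0.1162 0.1422] F [ 0.3 -0.8 -1.1] w 0.0423 g 81.5
turn [-0.0001 -0.0007 -0.0007] shift now [-0.0026  0.0015  0.0192] after turn [-0.0026  0.0015  0.0192]
```

View pics/c2.png

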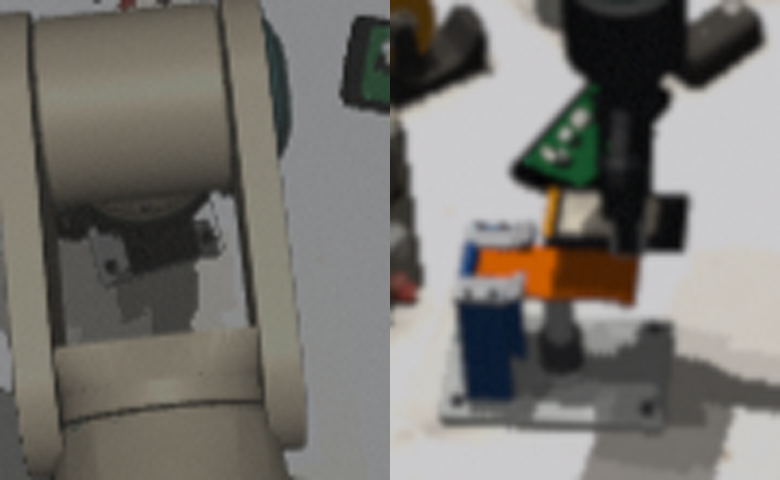

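The side view shows the pack held level above the follower, clear of the lips. Now press it down.

```bash
python3 -m jog '[[0.035,-0.0026,0.0015,0.01,0,0,0],[0.035,0,0,0.015,0,0,0],[0.035,0,0,0.008,0,0,0],[0.035,0,0,0.005,0,0,0],[0.035,0,0,0.004,0,0,0],[0.035,0,0,0.003,0,0,0],[0.035,0,0,0.001,0,0,0],[0.035,0,0,0,0,0,0]]'
python3 go.py 0.6002 0.1184 0.096 0.31
python3 go.py 0.6421 0.1318 0.096 0.31
```

```text
time_s: 7.1
eef_pos: [0.6005, 0.118, 0.0971]
tool_rot: [-0.153, 0.988, -0.0, 0.0]
contact_force: [-3.5, -1.4, 4.5]
gripper_width: 0.0419
grasp_force: 82.2
t 7.1 pos [0.6005 0.118  0.0971] F [-3.5 -1.4  4.5] w 0.0419 g 82.2
turn [-0.0002  0.0005 -0.0019] shift now [0.0002 0.0005 0.0011] after turn [0.0002 0.0005 0.0011]
t 7.1 pos [0.6005 0.118  0.0971] F [-3.5 -1.4  4.5] w 0.0419 g 82.2
turn [-0.0002  0.0005 -0.0019] shift now [-0.0438  0.0005  0.0011] after turn [-0.0438  0.0004  0.0011]
```

```bash
python3 -m jog '[[0.035,0,0.0004,0.001,0,0,0],[0.035,-0.004,0,0,0,0,0],[0.035,-0.006,0,0,0,0,0],[0.035,-0.006,0,0,0,0,0],[0.035,0,0,0,0,0,0]]'
python3 - <<'E'
from h import *
d=snap('side','s3')['color'][180:270,215:335]; cv2.imwrite('pics/c3.png',cv2.resize(d,(720,540),interpolation=cv2.INTER_CUBIC))
E
```

```text
time_s: 7.6
eef_pos: [0.6165, 0.1236, 0.0966]
tool_rot: [-0.153, 0.988, 0.0, 0.001]
contact_force: [-0.3, -0.2, 6.9]
gripper_width: 0.0421
grasp_force: 82.2
```

View pics/c3.png

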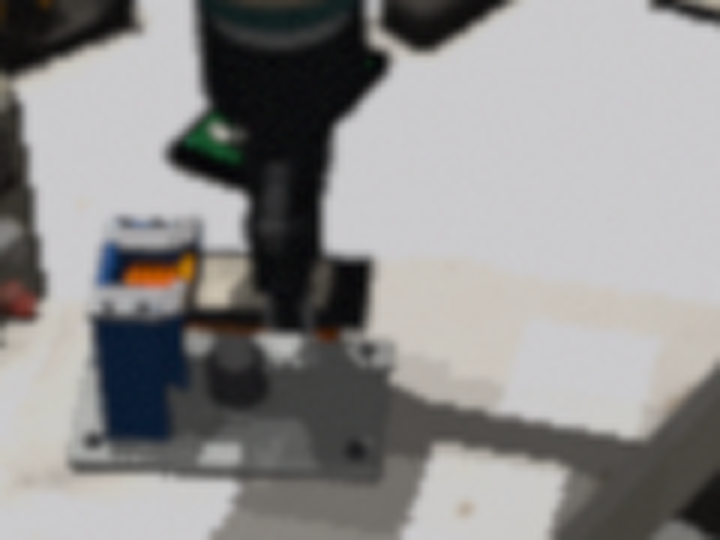

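The orange end, at about (187,268), is entering under the lips, and the horizontal force is near zero. I'll continue the slide.

```bash
python3 -m jog '[[0.035,-0.006,0,0,0,0,0],[0.035,-0.006,0,0,0,0,0],[0.035,-0.006,0,0,0,0,0],[0.035,-0.005,0,0,0,0,0],[0.035,-0.002,0,0,0,0,0],[0.035,0,0,0,0,0,0]]'
python3 -m jog '[[0.035,-0.0015,0,0,0,0,0],[0.035,-0.0015,0,0,0,0,0],[0.035,0,0,0,0,0,0]]'
python3 go.py 0.6421 0.1318 0.096 0.31
```

```text
time_s: 8.25
eef_pos: [0.64, 0.131, 0.0965]
tool_rot: [-0.153, 0.988, 0.0, 0.001]
contact_force: [-1.6, -1.6, 5.3]
gripper_width: 0.0423
grasp_force: 82.2
time_s: 8.55
eef_pos: [0.6426, 0.1319, 0.0965]
tool_rot: [-0.153, 0.988, 0.0, 0.001]
contact_force: [-2.9, 0.0, 5.7]
gripper_width: 0.0422
grasp_force: 82.2
t 8.55 pos [0.6426 0.1319 0.0965] F [-2.9  0.   5.7] w 0.0422 g 82.2
turn [-0.0002  0.0013 -0.0018] shift now [0.0005 0.     0.0005] after turn [0.0005 0.0001 0.0005]
```

```bash
python3 -m jog '[[0.035,-0.001,0,0,0,0,0],[0.035,0,0,0,0,0,0]]'
python3 -m jog '[[0.035,-0.001,0,0,0,0,0],[0.035,0,0,0,0,0,0]]'
python3 -m jog '[[0.035,-0.001,0,0,0,0,0],[0.035,0,0,0,0,0,0]]'
```

```text
time_s: 8.75
eef_pos: [0.6435, 0.1321, 0.0965]
tool_rot: [-0.153, 0.988, -0.0, 0.001]
contact_force: [-2.5, -1.2, 5.9]
gripper_width: 0.0421
grasp_force: 82.2
time_s: 8.95
eef_pos: [0.6444, 0.1325, 0.0965]
tool_rot: [-0.153, 0.988, -0.0, 0.001]
contact_force: [-3.5, -0.1, 5.8]
gripper_width: 0.0426
grasp_force: 82.2
time_s: 9.15
eef_pos: [0.6452, 0.1327, 0.0965]
tool_rot: [-0.153, 0.988, -0.0, 0.0]
contact_force: [-3.8, -1.0, 6.0]
gripper_width: 0.0424
grasp_force: 82.2
```

```bash
python3 -m jog '[[0.035,-0.001,0,0,0,0,0],[0.035,0,0,0,0,0,0]]'
python3 -m jog '[[0.035,-0.001,0,0,0,0,0],[0.035,0,0,0,0,0,0]]'
```

```text
time_s: 9.35
eef_pos: [0.6453, 0.1327, 0.0964]
tool_rot: [-0.153, 0.988, -0.0, -0.001]
contact_force: [-8.7, -2.0, 9.0]
gripper_width: 0.0419
grasp_force: 82.5
time_s: 9.55
eef_pos: [0.6455, 0.1327, 0.0963]
tool_rot: [-0.153, 0.988, -0.0, -0.002]
contact_force: [-14.7, -3.3, 11.4]
gripper_width: 0.0424
grasp_force: 82.8
```

Firm contact with the back stop. Release, rise and check.

```bash
python3 -m jog '[[0.035,0.0012,0,0,0,0,0],[0.05,0,0,0,0,0,0],[0.065,0,0,0,0,0,0],[0.065,0,0,0,0,0,0],[0.065,0,0,-0.01,0,0,0],[0.065,0,0,-0.03,0,0,0],[0.065,0,0,-0.04,0,0,0],[0.065,0.02,-0.03,0,0,0,0.13],[0.065,0.03,-0.035,0,0,0,0.13],[0.065,0.03,-0.035,0,0,0,0.13],[0.065,0,0,0,0,0,0]]'
python3 go.py 0.5068 -0.263 0.06 -0.088
python3 - <<'E'
from h import *
d=snap('side','s4')['color'][190:265,225:325]; cv2.imwrite('pics/c4.png',cv2.resize(d,(720,540),interpolation=cv2.INTER_CUBIC))
E
```

```text
time_s: 10.65
eef_pos: [0.5817, 0.0186, 0.1754]
tool_rot: [0.045, 0.999, -0.001, -0.001]
contact_force: [0.3, 0.7, -0.9]
gripper_width: 0.0649
grasp_force: 0.0
t 10.65 pos [0.5817 0.0186 0.1754] F [ 0.3  0.7 -0.9] w 0.0649 g 0.0
turn [-0.0012 -0.0019 -0.0014] shift now [ 0.0493 -0.287   0.1159] after turn [ 0.0499 -0.2871  0.1154]
```

View pics/c4.png

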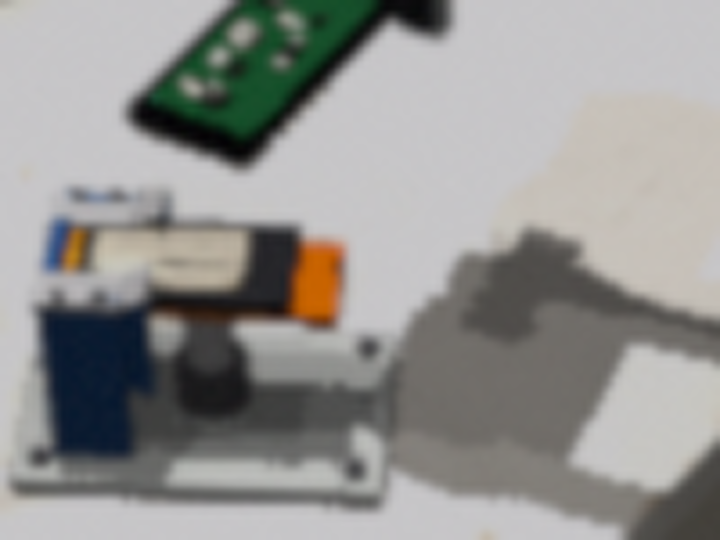

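Pack 1 is seated: its orange end, at about (75,248), is against the back stop under the lips. On to pack 2.

```bash
python3 -m jog '[[0.06,0.0062,-0.0359,0,0,0,0],[0.06,0.0062,-0.0359,0,0,0,0],[0.06,0.0062,-0.0359,0.01,0,0,0],[0.06,0.0062,-0.0359,0.02,0,0,0],[0.06,0.0062,-0.0359,0.02,0,0,0],[0.06,0.0062,-0.0359,0.02,0,0,0],[0.06,0.0062,-0.0359,0.02,0,0,0],[0.06,0.0062,-0.0359,0.02,0,0,0],[0.06,0,0,0.005,0,0,0],[0.06,0,0,0,0,0,0],[0.06,0,0,0,0,0,0]]'
python3 go.py 0.5068 -0.263 0.0185 -0.088
```

```text
time_s: 11.8
eef_pos: [0.5127, -0.2591, 0.0614]
tool_rot: [0.04, 0.999, -0.0, 0.001]
contact_force: [0.4, -0.6, 0.0]
gripper_width: 0.06
grasp_force: 0.0
t 11.8 pos [ 0.5127 -0.2591  0.0614] F [ 0.4 -0.6  0. ] w 0.06 g 0.0
turn [-0.0002  0.0015  0.008 ] shift now [ 0.0056 -0.0044  0.0429] after turn [ 0.0055 -0.0044  0.0429]
```

```bash
python3 -m jog '[[0.06,0.0056,-0.0044,0.015,0,0,0.008],[0.06,0,0,0.015,0,0,0],[0.052,0,0,0.008,0,0,0],[0.052,0,0,0.003,0,0,0],[0.052,0,0,0.001,0,0,0],[0.052,0,0,0,0,0,0]]'
python3 go.py 0.5068 -0.263 0.0185 -0.088
```

```text
time_s: 12.4
eef_pos: [0.5058, -0.2639, 0.0188]
tool_rot: [0.045, 0.999, -0.0, 0.0]
contact_force: [-0.5, -0.9, 0.3]
gripper_width: 0.052
grasp_force: 0.0
t 12.4 pos [ 0.5058 -0.2639  0.0188] F [-0.5 -0.9  0.3] w 0.052 g 0.0
turn [-0.0001  0.0006 -0.0015] shift now [-0.0009  0.0009  0.0003] after turn [-0.0009  0.0009  0.0003]
```

```bash
python3 -m jog '[[0.044,-0.001,0.0009,0,0,0,0],[0.035,0,0,0,0,0,0],[0.035,0,0,0,0,0,0],[0.035,0,0,0,0,0,0],[0.035,0,0,0,0,0,0]]' 80
python3 go.py 0.5068 -0.263 0.15 0.31
```

```text
time_s: 12.9
eef_pos: [0.5071, -0.2635, 0.0196]
tool_rot: [0.045, 0.999, -0.0, 0.001]
contact_force: [-1.5, -0.0, 5.2]
gripper_width: 0.042
grasp_force: 81.4
t 12.9 pos [ 0.5071 -0.2635  0.0196] F [-1.5 -0.   5.2] w 0.042 g 81.4
turn [-0.0012  0.0016 -0.3998] shift now [ 1.000e-04  4.000e-04 -1.304e-01] after turn [ 1.000e-04  6.000e-04 -1.304e-01]
```

```bash
python3 -m jog '[[0.035,0,0,-0.01,0,0,0],[0.035,0,0,-0.03,0,0,-0.1],[0.035,0,0,-0.035,0,0,-0.1],[0.035,0,0,-0.035,0,0,-0.1],[0.035,0,0,-0.02,0,0,-0.1],[0.035,-0.0208,0.0335,0,0,0,0],[0.035,-0.0208,0.0335,0,0,0,0],[0.035,-0.0208,0.0335,0,0,0,0],[0.035,-0.0208,0.0335,0,0,0,0],[0.035,-0.0208,0.0335,0,0,0,0],[0.035,-0.0208,0.0335,0,0,0,0],[0.035,-0.0208,0.0335,0,0,0,0],[0.035,-0.0208,0.0335,0,0,0,0],[0.035,-0.0208,0.0335,0,0,0,0],[0.035,-0.017,0.031,0,0,0,0],[0.035,0,0,0,0,0,0],[0.035,0,0,0,0,0,0]]'
python3 go.py 0.6025 0.1190 0.0975 0.31
python3 - <<'E'
from h import *
d=snap('side','s5')['color'][180:270,215:335]; cv2.imwrite('pics/c5.png',cv2.resize(d,(720,540),interpolation=cv2.INTER_CUBIC))
E
```

```text
time_s: 14.6
eef_pos: [0.5993, 0.1164, 0.1486]
tool_rot: [-0.155, 0.988, -0.0, -0.0]
contact_force: [-0.0, 0.1, -0.9]
gripper_width: 0.0421
grasp_force: 81.2
t 14.6 pos [0.5993 0.1164 0.1486] F [-0.   0.1 -0.9] w 0.0421 g 81.2
turn [-0.0001 -0.0002  0.0017] shift now [-0.0038  0.0015  0.0511] after turn [-0.0038  0.0015  0.0511]
```

View pics/c5.png

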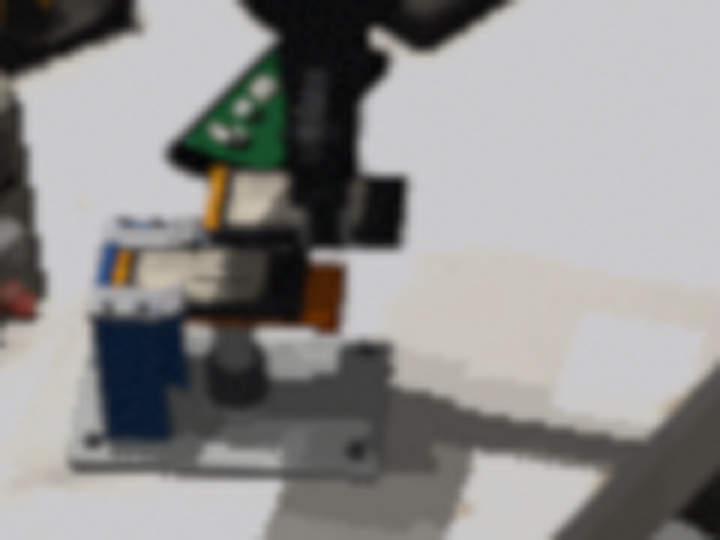

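Pack 2 is level above pack 1, in front of the lips. Press it down.

```bash
python3 -m jog '[[0.035,-0.0038,0.0015,0.015,0,0,0],[0.035,0,0,0.015,0,0,0],[0.035,0,0,0.006,0,0,0],[0.035,0,0,0.005,0,0,0],[0.035,0,0,0.004,0,0,0],[0.035,0,0,0.004,0,0,0],[0.035,0,0,0.003,0,0,0],[0.035,0,0,0.001,0,0,0],[0.035,0,0,0,0,0,0]]'
python3 go.py 0.6453 0.1327 0.096 0.31
python3 - <<'E'
from h import *
d=snap('side','s6')['color'][190:265,225:325]; cv2.imwrite('pics/c6.png',cv2.resize(d,(720,540),interpolation=cv2.INTER_CUBIC))
E
```

```text
time_s: 15.55
eef_pos: [0.6028, 0.118, 0.0964]
tool_rot: [-0.154, 0.988, -0.0, 0.0]
contact_force: [-3.6, -1.4, 7.0]
gripper_width: 0.0418
grasp_force: 82.0
t 15.55 pos [0.6028 0.118  0.0964] F [-3.6 -1.4  7. ] w 0.0418 g 82.0
turn [-0.0004  0.0007 -0.0003] shift now [-0.045   0.001   0.0005] after turn [-0.045   0.001   0.0004]
```

View pics/c6.png

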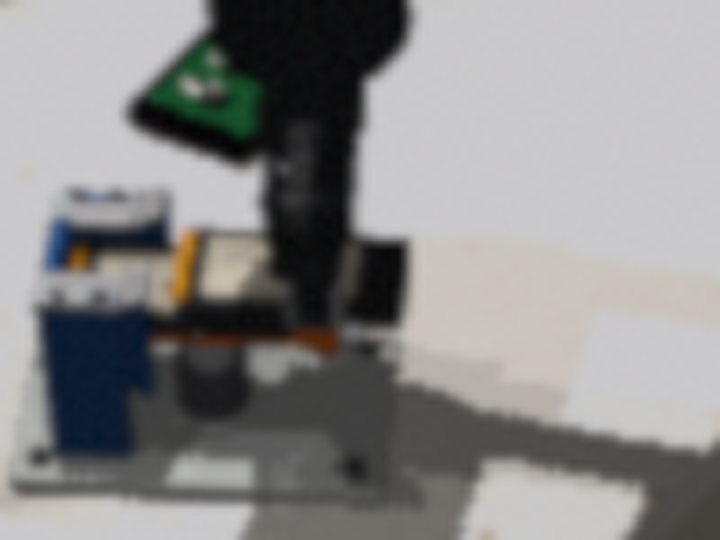

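Both packs are level and pack 2's orange end, at about (183,265), is short of the lips. Slide it in.

```bash
python3 -m jog '[[0.035,0,0.001,0.0008,0,0,0],[0.035,-0.004,0,0,0,0,0],[0.035,-0.006,0,0,0,0,0],[0.035,-0.006,0,0,0,0,0],[0.035,0,0,0,0,0,0]]'
python3 go.py 0.6453 0.1327 0.096 0.31
```

```text
time_s: 16.1
eef_pos: [0.6186, 0.1241, 0.0961]
tool_rot: [-0.154, 0.988, -0.0, 0.001]
contact_force: [-1.4, 0.1, 6.4]
gripper_width: 0.0419
grasp_force: 82.0
t 16.1 pos [0.6186 0.1241 0.0961] F [-1.4  0.1  6.4] w 0.0419 g 82.0
turn [-0.0005  0.0025 -0.0002] shift now [-0.0281 -0.      0.0002] after turn [-0.0281 -0.      0.0001]
```

```bash
python3 -m jog '[[0.035,-0.006,0,0,0,0,0],[0.035,-0.006,0,0,0,0,0],[0.035,-0.006,0,0,0,0,0],[0.035,-0.005,0,0,0,0,0],[0.035,-0.002,0,0,0,0,0],[0.035,0,0,0,0,0,0]]'
python3 -m jog '[[0.035,-0.001,0,0,0,0,0],[0.035,-0.001,0,0,0,0,0],[0.035,0,0,0,0,0,0]]'
python3 go.py 0.6453 0.1327 0.096 0.31
```

```text
time_s: 16.7
eef_pos: [0.642, 0.1317, 0.0961]
tool_rot: [-0.154, 0.988, -0.0, 0.001]
contact_force: [-2.6, -0.5, 7.3]
gripper_width: 0.0421
grasp_force: 82.0
time_s: 17.0
eef_pos: [0.6436, 0.1322, 0.0961]
tool_rot: [-0.154, 0.988, -0.0, 0.001]
contact_force: [-3.2, -1.2, 8.2]
gripper_width: 0.042
grasp_force: 82.0
t 17.0 pos [0.6436 0.1322 0.0961] F [-3.2 -1.2  8.2] w 0.042 g 82.0
turn [-0.0004  0.0012 -0.0002] shift now [-0.0018 -0.      0.0001] after turn [-0.0018 -0.      0.0001]
```

```bash
python3 -m jog '[[0.035,-0.001,0,0,0,0,0],[0.035,0,0,0,0,0,0]]'
python3 -m jog '[[0.035,-0.001,0,0,0,0,0],[0.035,0,0,0,0,0,0]]'
python3 -m jog '[[0.035,-0.001,0,0,0,0,0],[0.035,0,0,0,0,0,0]]'
```

```text
time_s: 17.2
eef_pos: [0.644, 0.1323, 0.096]
tool_rot: [-0.154, 0.988, -0.0, -0.0]
contact_force: [-7.4, -2.3, 8.4]
gripper_width: 0.0422
grasp_force: 82.2
time_s: 17.4
eef_pos: [0.6442, 0.1323, 0.096]
tool_rot: [-0.154, 0.988, -0.0, -0.002]
contact_force: [-11.3, -4.0, 10.7]
gripper_width: 0.042
grasp_force: 82.5
time_s: 17.6
eef_pos: [0.6443, 0.1323, 0.0958]
tool_rot: [-0.154, 0.988, -0.001, -0.003]
contact_force: [-16.2, -4.8, 13.8]
gripper_width: 0.0418
grasp_force: 82.7
```

```bash
python3 -m jog '[[0.035,0.0018,0,0,0,0,0],[0.05,0,0,0,0,0,0],[0.065,0,0,0,0,0,0],[0.065,0,0,0,0,0,0],[0.065,0,0,-0.01,0,0,0],[0.065,0,0,-0.03,0,0,0],[0.065,0,0,-0.04,0,0,0],[0.065,0.03,-0.03,-0.01,0,0,0],[0.065,0.035,-0.035,0,0,0,0],[0.065,0.035,-0.035,0,0,0,0],[0.065,0.03,-0.035,0,0,0,0],[0.065,0,-0.03,0,0,0,0],[0.065,0,0,0,0,0,0],[0.065,0,0,0,0,0,0]]'
python3 - <<'E'
from h import *
d=snap('side','s7')['color'][190:265,225:325]; e=snap('top','t7'); cv2.imwrite('pics/c7.png',np.hstack([cv2.resize(d,(440,330),interpolation=cv2.INTER_CUBIC),cv2.resize(e['color'][165:240,220:300],(352,330),interpolation=cv2.INTER_CUBIC)]))
d=e
f=.31;O=np.array([.655,.136]);x=np.array([np.cos(f),np.sin(f)])
R=cv2.Rodrigues(d['rvec'])[0];vv,uu=np.mgrid[165:240,220:300];z=d['range_z'][165:240,220:300]
W=(np.stack([uu,vv,np.ones_like(uu)],-1)@np.linalg.inv(d['mtx']).T*z[...,None]-d['tvec'].ravel())@R
X=(W[...,:2]-O)@x;Y=(W[...,:2]-O)@[-x[1],x[0]]
for a in range(-70,50,8):
    m=(X>a/1e3)&(X<(a+8)/1e3)&(abs(Y)<.012); print(a,m.sum(),np.median(W[m][:,2]).round(4) if m.any() else '')
E
```

```text
time_s: 19.0
eef_pos: [0.5712, -0.0641, 0.1853]
tool_rot: [-0.154, 0.988, 0.0, 0.0]
contact_force: [-0.1, 0.2, 1.0]
gripper_width: 0.065
grasp_force: 0.0
-70 36 0.0108
-62 53 0.0707
-54 29 0.074
-46 40 0.0892
-38 28 0.0896
-30 31 0.0908
-22 28 0.0903
-14 28 0.0904
-6 28 0.0903
2 30 0.0906
10 27 0.0912
18 28 0.0906
26 29 0.0903
34 28 0.0902
42 31 0.0941
```

View pics/c7.png

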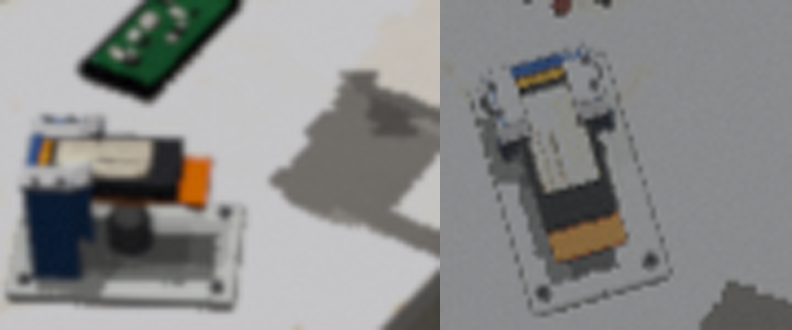

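The stack is flat at z 0.090 and the follower reads 0.074 m, which is 15 mm of travel, as it should be with two packs. The orange end is at the back stop. Handing in.

```bash
python3 -c "
from workcell import ctrl; print(ctrl.job_done())"
```

```text
the job is handed in; nothing more can be done
None
```

Both packs are loaded in the magazine, stacked flat under the lips with the top pack seen against the back stop; I handed the job in at about 19 s, well under the 48 s limit, with no verdict returned.

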